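Refit the gas ring's knob and hold it pressed in

ROBOT

A 6-joint arm with a two-finger parallel gripper is mounted at the origin on the work surface. World frame = base frame: x ahead of the robot, y to its left, z up, the work surface at z = 0. Lengths are in m, angles in rad, forces in N, time in s.
With the tool pointing down it reaches from about 0.375 to 0.75 m from the base axis. Payload 9 kg.
Tool frame: the origin (TCP) lies at the very end of the fingers, on their centre line; the grasp point (between the pads) lies 19 mm behind it (env.tcp_to_grasp is the distance from the TCP to the grasp point, in m); z points along the fingers, y is the direction in which the jaws open and shut (so a half turn about z gives the same grasp; the last joint's range is limited). The gripper opens to 85 mm and grips with 20 to 120 N. Pads are 22 mm wide; open, the fingers measure 114 mm over their backs; the gripper's body (76 mm by 85 mm) begins 54 mm behind the grasp point. The pads swing forward as they close: fully open they stand 13 mm farther back than shut.
Start: joints at [0.959, 0.104, 0.097, 1.564, 0, 1.353], TCP at [0.23, 0.554, 0.192] pointing down, gripper open.
Joint ranges: [-2.99, 2.99], [-0.84, 1.86], [-1.1, 1.16], [-1.84, 2.11], [-1.51, 1.56], [-3.14, 3.14]. Speed limits (rad/s): [2.22, 2.22, 2.57, 3.14, 3.14, 3.14].

INTERFACE

Orientations are given as a 3x3 rotation matrix whose columns are the frame's x, y, z axes.
In Python, from rig import telemetry, vision, env, spotter gives the robot as it stands. The module is installed in compiled form; this text tells all that it offers.
- The arm moves only by the tool apply_moves, never from a script. Its argument "series" is a list of rows, each a list of 7 numbers: the shift along the tool's x, y, z in m, then the turn, a rotation vector about the tool's x, y, z in rad, then the closure in counts, from 0 (fully open) to 255 (shut). In form: [[x, y, z, wx, wy, wz, claw], ...]. A call has 1 to 10 rows; each row shifts and turns the commanded pose from where the row before left it, along the tool's axes as they then stand; what a row does not reach is not made up. A row lasts 1/12 s, in which the tool goes at most 41.7 mm and 7.16 degrees, less where a joint would pass 70% of its speed; a pose out of reach is approached as far as the arm can. A call is refused whole if a number of a shift passes 0.0417 or a number of a turn 0.125, either way. A call with a gripper value outside its range is refused whole. The fingers move at their own pace and stop on an object; "force" is the grip in N (left out, the last holds). Time passes only in rows, so rows that do not move let the fingers close. It gives the time, the measured TCP pose, the force and the opening at its end, in the units of the state.
- telemetry.get_obs(): the state, without advancing time (a new reading comes with each control period).
- vision.camera(name): name is "scene" or "top" or "wrist"; returns the picture (420x560x3 uint8, red, green, blue); there is no depth.
- vision.get_calibration(name): a dict with "fx", "fy", "cx", "cy" (pixels), "pose" (4x4, takes a point from camera to world coordinates). Camera axes: x right, y up, looking along -z (the intrinsics and any distortion apply to the point x, -y, -z); pixel columns grow to the right and rows downward; lengths in m; the calibration is good to about 2 mm. The wrist camera is an equidistant fisheye: a pixel r from the principal point sees the ray r / f radians off the axis. A picture is of the moment at which its call begins: read the wrist's pose just before it. get_calibration takes no time and is no camera call; for the wrist camera it gives the pose at the moment of the call.
- env.hand_in(): hands the job in, once; it reports no verdict.
Trained networks look in the newest picture that a camera, given by its name, has taken for a name from the list of things; names that differ only in an ending like _2 or _b are one class to them, and where a whole thing is asked for, a point or a joint stands for the part that bears it (a point fixed in the world has none). Each returns a list of dicts, best first, with "conf" (0 to 1); they miss things now and then, are a little off and sometimes report something else, mostly with a low value. They report only what shows in the picture. A call takes as long as a camera call.
- spotter.look_for(camera, label): "position" ([x, y, z] in m, in world coordinates, good to about 4 mm: the middle of the surface that is visible of it).
The state is a dict: "time_s": time; "q": joint angles; "dq": joint speeds; "tau": joint torques, N m; "eef_pos": TCP position; "eef_rot": TCP orientation; "wrist_force": force on the tool from outside, world axes, zero at the start; "torque": the same for the moment, N m; "gripper_width": finger opening in m.
Only numpy, scipy, OpenCV 4.12 (cv2) and the standard library are available. Lean on these libraries where they do the work, as an engineer would, in place of code of your own. Each camera call takes 0.05 s, during which the arm holds its last target.

TASK

Refit the washed knob of the gas boiling ring: pick up the black knob with the bar grip (not the plain round oven knob), turn it so that its D-shaped hole matches the flat of the valve spindle, and push it fully home. Then press knob and spindle all the way down against the spring, as for lighting the flame, and finish while holding it so, fingers still on the knob. Leave the other things on the worktop where they are.

Things in the scene. Friction and masses are not known exactly. Their poses are not given: they have to be found in the camera images.
- knob: Loose knob of the gas ring, black plastic, 46 mm high, about 70 g, upright on the worktop. Origin: centre of the underside, on the hole's axis; z up, x towards its nose. Round hub 44 mm across, 0 to 20 mm up; the bar grip on top of it. Blind D-shaped hole from below, 18 mm deep: 17.6 mm diameter, flat 4.8 mm from the axis on the nose's side (+x).
- knob_grip (a point): Point on the knob's axis, 36 mm above its underside, in the bar grip: a bar 44 mm long along x (centred), 14 mm thick along y, from 20 to 46 mm above the underside. Grip it across the 14 mm from above, fingertips above the hub (over 21 mm). A nose 7 mm thick, 18 mm high, sticks out of the bar at +x only, to 33 mm from the axis.
- spindle_tip (a point): Centre of the top of the valve spindle, an upright brass D-shaft: 16 mm diameter, flat 4 mm from the axis, top 4 mm tapered. z up; x is the way the flat faces: the knob fits when its x points the same way, within about 6 degrees. Unpressed it is 34 mm above the gas ring's top plate. With the knob fully home its underside is 18 mm below this point.
- stem_turn (a joint): Angle of the spindle about its upright axis relative to the gas ring, rad, anticlockwise from above; 0: flat faces the burner. Starts anywhere within 0.6 either way, stiff to turn (0.4 N m). A dark pointer plate 10 mm wide on the top plate turns with it and reaches 38 mm from the axis the way the flat faces.
- spindle (a joint): How far the spindle is pressed down, m: 0 up, 0.008 fully in at its stop. Spring: 4 N to start, 8 N at the stop; it comes back up when let go.
- hob: The gas boiling ring, a fixed white enamelled box 300 mm (its x) by 280 mm (its y), top plate 75 mm above the worktop. Origin: centre of the underside. The spindle stands at x = -105 mm, y = 0 of it; burner and pan support, centred at x = +45 mm, radius 100 mm, rise 30 mm above the top plate.
- oven_knob: Bystander, leave alone: plain round black knob of the oven, 60 mm across the skirt, 34 mm high, no bar. Origin: centre of the underside.
- tart_ring: Bystander: thin steel tart ring, 70 mm across, 20 mm high. Origin: centre of the underside.
- jug: Bystander: white plastic beaker, 90 mm across the rim, 110 mm high. Origin: centre of the underside.
- palette_knife: Bystander: spatula 280 mm long lying flat on the worktop, right of the knobs. Origin near its middle.
- nozzle: Bystander: steel piping nozzle, a cone 28 mm across and 45 mm high. Origin: centre of the underside.

How it is judged:
By the outcome, as a careful person would: the job done as asked, in the order asked, and still so for the second after the job is handed in, while the arm keeps its last pose, push and grip.
It also fails if it takes over 35 s, if anything falls off the work surface, if the arm or the gripper's body presses on something with over 40 N, if the wrist force passes 120 N, or if a joint passes its speed limit or range.

## Working session

There is one attempt and no reset: what is moved stays moved. The work goes in short steps, Python scripts to look and compute and a tool call to move; the robot and the scene stay as the last step left them, time stands still between calls to the robot, and variables do not carry over. Pictures are saved under pics/ and viewed, and the job is handed in when it is done.

Besides the shell and the picture viewer there is one more tool, called after "Request:" in YAML: its name, and indented under it one key for each argument. apply_moves: Moves the arm, as the interface text tells. Its arguments: {"type":"object","properties":{"series":{"type":"array","items":{"type":"array","items":{"type":"number"}}},"force":{"type":"number"}},"required":["series"]}

```bash
mkdir -p pics; cat > h.py <<'E'
import numpy as np, cv2
from rig import telemetry, vision, env, spotter
def snap(n,f):
    im=vision.camera(n); cv2.imwrite('pics/'+f,im[:,:,::-1]); return im
E
python3 - <<'E'
from h import *
np.set_printoptions(precision=4,suppress=True)
o=telemetry.get_obs(); print(o['time_s'],o['eef_pos'],o['eef_rot'])
for n in ['top','scene']:
    snap(n,n+'1.png'); c=vision.get_calibration(n); print(n,c['fx'],c['fy'],c['cx'],c['cy'],c.keys());print(c['pose'])
for l in ['knob','spindle_tip']:
    print(l,[(np.round(d['position'],4),d['conf']) for d in spotter.look_for('top',l)][:3])
E
```

```text
0.0 [0.23   0.5537 0.1912] [[-0.9235  0.3837 -0.0008]
 [ 0.3837  0.9235 -0.0011]
 [ 0.0003 -0.0014 -1.    ]]
top 469.7300422763268 469.7300422763268 285.6400101167707 209.7043696130704 dict_keys(['fx', 'fy', 'cx', 'cy', 'pose'])
[[ 0.0217  0.9975 -0.0671  0.5259]
 [-0.9995  0.0232  0.0214 -0.1755]
 [ 0.0229  0.0666  0.9975  1.1874]
 [ 0.      0.      0.      1.    ]]
scene 462.36107217170195 462.36107217170195 276.017746867265 220.1201697172259 dict_keys(['fx', 'fy', 'cx', 'cy', 'pose'])
[[ 0.8088 -0.2992  0.5063  1.0639]
 [ 0.588   0.417  -0.693  -0.8192]
 [-0.0038  0.8582  0.5132  0.5853]
 [ 0.      0.      0.      1.    ]]
knob [(array([ 0.4619, -0.1971,  0.0221]), 0.65), (array([0.5293, 0.0833, 0.11  ]), 0.24)]
spindle_tip [(array([0.5307, 0.0838, 0.109 ]), 0.61)]
```

View pics/top1.png

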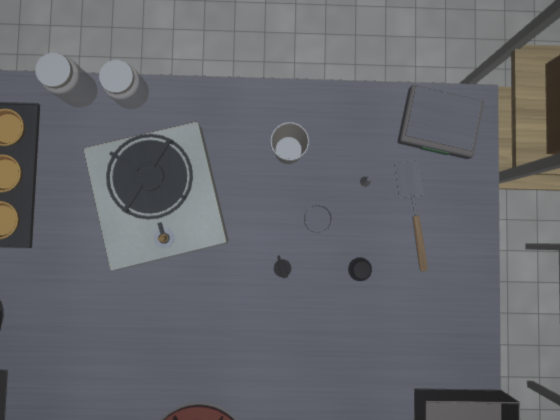

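View pics/scene1.png

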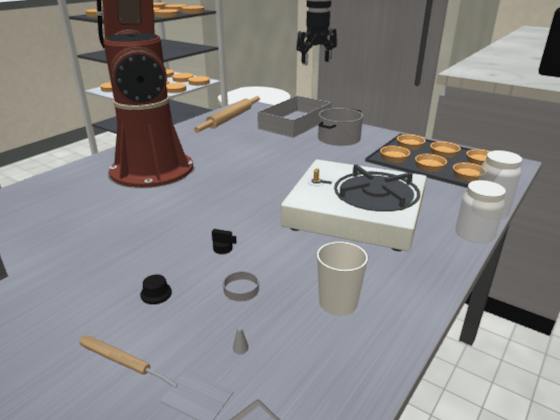

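```bash
python3 - <<'E'
import cv2,numpy as np
im=cv2.imread('pics/top1.png')
a=cv2.resize(im[165:245,130:210],(400,400),interpolation=cv2.INTER_CUBIC)
def P(p,n):pass
b=cv2.resize(im[240:340,240:340],(400,400),interpolation=cv2.INTER_CUBIC)
cv2.imwrite('pics/cropB.png',b)
E
cat >> h.py <<'E'
def ray(n,u,v,c=None):
    c=c or vision.get_calibration(n); T=np.array(c['pose'])
    x=(u-c['cx']);y=(v-c['cy'])
    if n=='wrist':
        r=np.hypot(x,y); t=r/c['fx']; s=np.sin(t)/max(r,1e-9); d=np.array([x*s,-y*s,-np.cos(t)])
    else: d=np.array([x/c['fx'],-y/c['fy'],-1])
    return T[:3,3],T[:3,:3]@d
def at(n,u,v,z,c=None):
    o,d=ray(n,u,v,c); return o+d*(z-o[2])/d[2]
def proj(n,p,c=None):
    c=c or vision.get_calibration(n); T=np.array(c['pose']); q=T[:3,:3].T@(np.array(p)-T[:3,3])
    x,y,z=q[0],-q[1],-q[2]
    if n=='wrist':
        r=np.hypot(x,y);t=np.arctan2(r,z);k=c['fx']*t/max(r,1e-9);return np.array([c['cx']+k*x,c['cy']+k*y])
    return np.array([c['cx']+c['fx']*x/z,c['cy']+c['fy']*y/z])
E
python3 - <<'E'
from h import *
im=cv2.imread('pics/top1.png')
a=cv2.resize(im[248:288,262:302],(390,390),interpolation=cv2.INTER_CUBIC)
b=cv2.resize(im[213:253,143:183],(390,390),interpolation=cv2.INTER_CUBIC)
a=np.clip(a.astype(float)*2.5,0,255).astype(np.uint8)
cv2.imwrite('pics/c1.png',np.hstack([a,b]))
E
```

```text
(no output)
```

View pics/c1.png

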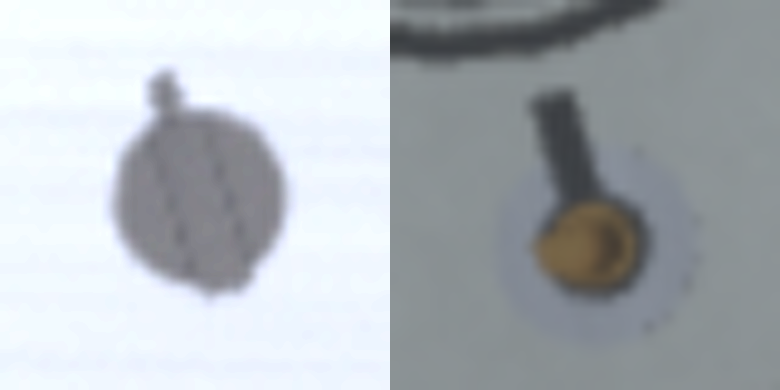

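```bash
cat >> h.py <<'E'
def plan(pos,yawx,n,claw=0,dec=4):
    """rows to go straight to pos, tool pointing down with tool x at yaw yawx (rad)"""
    from scipy.spatial.transform import Rotation as R, Slerp
    o=telemetry.get_obs(); p=np.array(o['eef_pos']);r=R.from_matrix(o['eef_rot'])
    c,s=np.cos(yawx),np.sin(yawx)
    g=R.from_matrix(np.array([[c,s,0],[s,-c,0],[0,0,-1.]]))
    sl=Slerp([0,1],R.concatenate([r,g])); rows=[]
    P=p;Q=r
    for i in range(1,n+1):
        a=i/n; p2=p+(np.array(pos)-p)*a; 
        # rotation
        q2=sl(a); d=Q.inv().apply(p2-P); w=(Q.inv()*q2).as_rotvec()
        rows.append([round(float(x),dec) for x in (*d,*w)]+[claw]); P=P+Q.apply(rows[-1][:3]); Q=Q*R.from_rotvec(rows[-1][3:6])
    print('start',p.round(4),'yaw x',np.degrees(np.arctan2(o['eef_rot'][1][0],o['eef_rot'][0][0])).round(2))
    for k in range(0,n,10): print(str(rows[k:k+10]).replace(' ',''))
E
python3 - <<'E'
from h import *
n='top'
hx=at(n,278.6,255.7,.035);rr=at(n,285.1,277.7,.04)
print('nose',hx,'rear',rr,np.degrees(np.arctan2(*(hx-rr)[1::-1])))
def cr(u,v,x0,y0): return u/9.75+x0-.5+.05, v/9.75+y0-.5+.05
e=[at(n,*cr(*q,262,248),.046) for q in [(190,262),(155,140),(242,240),(207,130)]]
print(e, np.degrees(np.arctan2(*(e[1]-e[0])[1::-1])),np.degrees(np.arctan2(*(e[3]-e[2])[1::-1])))
s=at(n,*cr(590-390,247,143,213),.107); t=at(n,*cr(553-390,93,143,213),.077)
print('sp',s,t,np.degrees(np.arctan2(*(t-s)[1::-1])),np.linalg.norm(t-s))
b=at(n,149.5,176.5,.105);print('burner',b,np.degrees(np.arctan2(*(b-s)[1::-1])))
plan([.462,-.195,.19],np.radians(197),22)
E
```

```text
nose [ 0.49042507 -0.18542978  0.035     ] rear [ 0.43779618 -0.2023508   0.04      ] 17.82342293801411
[array([ 0.44591238, -0.19223464,  0.046     ]), array([ 0.47576587, -0.18288872,  0.046     ]), array([ 0.45158018, -0.20498958,  0.046     ]), array([ 0.47849902, -0.19572397,  0.046     ])] 17.383236900127287 18.99374098565736
sp [0.52759941 0.0797969  0.107     ] [0.56450068 0.09719917 0.077     ] 25.248093506260734 0.05064131598821708
burner [0.66811055 0.11685908 0.105     ] 14.776187131543217
start [0.2301 0.5539 0.1915] yaw x 157.44
[[-0.0228,-0.0274,0.0001,-0.0,-0.0,-0.0314,0],[-0.0219,-0.0281,0.0001,-0.0001,-0.0,-0.0314,0],[-0.0211,-0.0287,0.0001,0.0,-0.0001,-0.0314,0],[-0.0201,-0.0295,0.0,-0.0,0.0,-0.0313,0],[-0.0192,-0.03,0.0001,-0.0001,-0.0,-0.0314,0],[-0.0182,-0.0306,0.0001,0.0,-0.0,-0.0314,0],[-0.0173,-0.0312,0.0001,-0.0,-0.0,-0.0314,0],[-0.0162,-0.0317,0.0001,-0.0,-0.0001,-0.0314,0],[-0.0153,-0.0322,0.0001,-0.0001,0.0,-0.0314,0],[-0.0143,-0.0326,0.0,-0.0,-0.0,-0.0314,0]]
[[-0.0132,-0.0331,0.0001,-0.0,-0.0,-0.0314,0],[-0.0122,-0.0335,0.0001,-0.0001,-0.0,-0.0313,0],[-0.0111,-0.0339,0.0001,0.0,-0.0001,-0.0314,0],[-0.0101,-0.0342,0.0001,-0.0,0.0,-0.0314,0],[-0.009,-0.0344,0.0,-0.0001,-0.0,-0.0314,0],[-0.0078,-0.0348,0.0001,0.0,-0.0,-0.0314,0],[-0.0068,-0.035,0.0001,-0.0,-0.0,-0.0314,0],[-0.0057,-0.0352,0.0001,-0.0,-0.0001,-0.0314,0],[-0.0046,-0.0353,0.0,-0.0001,0.0,-0.0313,0],[-0.0035,-0.0355,0.0001,-0.0,-0.0,-0.0314,0]]
[[-0.0024,-0.0355,0.0001,-0.0,-0.0,-0.0314,0],[-0.0012,-0.0356,0.0,-0.0001,-0.0,-0.0314,0]]
```

Request:
apply_moves:
  series:
    - [-0.0228,-0.0274,0,0,0,-0.0314,0]
    - [-0.0219,-0.0281,0,0,0,-0.0314,0]
    - [-0.0211,-0.0287,0,0,0,-0.0314,0]
    - [-0.0201,-0.0295,0,0,0,-0.0314,0]
    - [-0.0192,-0.03,0,0,0,-0.0314,0]
    - [-0.0182,-0.0306,0,0,0,-0.0314,0]
    - [-0.0173,-0.0312,0,0,0,-0.0314,0]
    - [-0.0162,-0.0317,0,0,0,-0.0314,0]
    - [-0.0153,-0.0322,0,0,0,-0.0314,0]
    - [-0.0143,-0.0326,0,0,0,-0.0314,0]

```text
time_s: 1.03
eef_pos: [0.3357, 0.2122, 0.192]
eef_rot: [[-0.997, 0.078, 0.001], [0.078, 0.997, 0.0], [-0.001, 0.0, -1.0]]
wrist_force: [1.5, 0.9, 0.7]
gripper_width: 0.0852
```

Request:
apply_moves:
  series:
    - [-0.0132,-0.0331,0,0,0,-0.0314,0]
    - [-0.0122,-0.0335,0,0,0,-0.0313,0]
    - [-0.0111,-0.0339,0,0,0,-0.0314,0]
    - [-0.0101,-0.0342,0,0,0,-0.0314,0]
    - [-0.009,-0.0344,0,0,0,-0.0314,0]
    - [-0.0078,-0.0348,0,0,0,-0.0314,0]
    - [-0.0068,-0.035,0,0,0,-0.0314,0]
    - [-0.0057,-0.0352,0,0,0,-0.0314,0]
    - [-0.0046,-0.0353,0,0,0,-0.0313,0]
    - [-0.0035,-0.0355,0,0,0,-0.0314,0]

```text
time_s: 1.87
eef_pos: [0.4412, -0.1287, 0.1919]
eef_rot: [[-0.973, -0.233, 0.0], [-0.233, 0.973, 0.0], [-0.0, -0.0, -1.0]]
wrist_force: [-0.1, 0.4, 0.1]
gripper_width: 0.0855
```

Request:
apply_moves:
  series:
    - [-0.0024,-0.0355,0,0,0,-0.0314,0]
    - [-0.0012,-0.0356,0,0,0,-0.0314,0]
    - [0,0,0,0,0,0,0]

```text
time_s: 2.12
eef_pos: [0.4627, -0.1998, 0.1904]
eef_rot: [[-0.957, -0.29, -0.001], [-0.29, 0.957, -0.0], [0.001, -0.0, -1.0]]
wrist_force: [-0.1, 0.1, -0.7]
gripper_width: 0.0853
```

```bash
python3 - <<'E'
from h import *
np.set_printoptions(precision=4,suppress=True)
o=telemetry.get_obs(); print(o['time_s'],o['eef_pos'],o['eef_rot'],o['dq'])
c=vision.get_calibration('wrist');snap('wrist','w1.png');print(c)
np.save('w1c.npy',c,allow_pickle=True)
print([(np.round(d['position'],4),d['conf']) for d in spotter.look_for('wrist','knob')][:3])
print(proj('wrist',[.462,-.195,.03],c))
E
```

```text
2.1167 [ 0.4627 -0.1998  0.1904] [[-0.9569 -0.2905 -0.001 ]
 [-0.2905  0.9569 -0.0004]
 [ 0.001  -0.0001 -1.    ]] [ 0.0634 -0.0757 -0.059   0.0627  0.0211  0.1175]
{'fx': 325.19226210127806, 'fy': 325.19226210127806, 'cx': 276.2943763981145, 'cy': 202.5063280187876, 'pose': array([[-0.29  , -0.9045, -0.3127,  0.3817],
       [ 0.957 , -0.2741, -0.0948, -0.2236],
       [ 0.    , -0.3267,  0.9451,  0.3716],
       [ 0.    ,  0.    ,  0.    ,  1.    ]])}
[(array([ 0.4579, -0.194 ,  0.0188]), 0.95)]
[280.1227 173.6925]
```

View pics/w1.png

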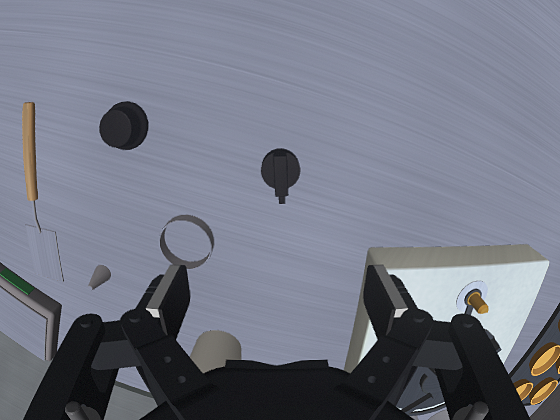

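```bash
python3 - <<'E'
from h import *
im=cv2.imread('pics/w1.png')
a=cv2.resize(im[140:210,245:315],(560,560),interpolation=cv2.INTER_CUBIC)
a=np.clip(a.astype(float)*2.2,0,255).astype(np.uint8)
cv2.imwrite('pics/c2.png',a)
E
```

```text
(no output)
```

View pics/c2.png

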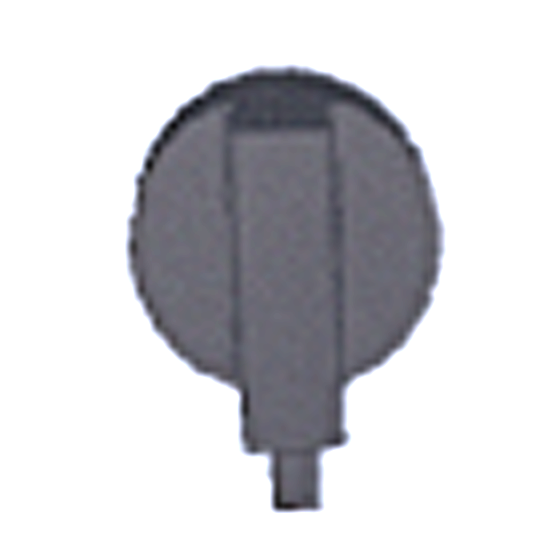

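```bash
python3 - <<'E'
from h import *
c=np.load('w1c.npy',allow_pickle=True).item()
def f(u,v,z): return at('wrist',u/8+245-.44,v/8+140-.44,z,c)
q=[f(*p,.046) for p in [(237,130),(330,130),(244,444),(340,440)]]
print(np.round(q,4)); ce=np.mean(q,0); r=(q[0]+q[1])/2;fr=(q[2]+q[3])/2
print('centre',ce,'yaw',np.degrees(np.arctan2(*(fr-r)[1::-1])),np.linalg.norm(fr-r),np.linalg.norm(q[0]-q[1]))
n=f(296,508,.034); print('nose',n, np.degrees(np.arctan2(*(n-ce)[1::-1])),np.linalg.norm((n-ce)[:2]))
# hub circle z=.02: left 130, right 440, 
l,r2=f(132,240,.018),f(440,240,.018); print('hub',(l+r2)/2,np.linalg.norm(l-r2))
E
```

```text
[[ 0.442  -0.2076  0.046 ]
 [ 0.4386 -0.1963  0.046 ]
 [ 0.4819 -0.1946  0.046 ]
 [ 0.4777 -0.1827  0.046 ]]
centre [ 0.46006225 -0.19532921  0.046     ] yaw 18.573918624348533 0.04165546466426569 0.011811363552628754
nose [ 0.49235608 -0.18407745  0.034     ] 19.209254552823126 0.034197857686375045
hub [ 0.4601637  -0.19518595  0.018     ] 0.042986426948088165
```

```bash
python3 - <<'E'
from h import *
print(telemetry.get_obs()['dq'])
plan([.460,-.1953,.060],np.radians(198.5),6)
E
```

```text
[ 0.03608555 -0.04405415 -0.02034559  0.01286652  0.00216311  0.01346719]
start [ 0.4618 -0.1955  0.1913] yaw x -163.12
[[0.0003,0.0001,0.0219,0.0003,-0.0001,-0.0047,0],[0.0002,0.0001,0.0219,0.0002,-0.0002,-0.0047,0],[0.0003,0.0001,0.0218,0.0003,-0.0001,-0.0047,0],[0.0003,0.0001,0.0219,0.0003,-0.0001,-0.0048,0],[0.0002,0.0001,0.0219,0.0002,-0.0002,-0.0047,0],[0.0003,0.0001,0.0219,0.0003,-0.0001,-0.0047,0]]
```

Request:
apply_moves:
  series:
    - [0.0003,0.0001,0.022,0,0,-0.0047,0]
    - [0.0003,0.0001,0.022,0,0,-0.0047,0]
    - [0.0003,0.0001,0.022,0,0,-0.0047,0]
    - [0.0003,0.0001,0.022,0,0,-0.0047,0]
    - [0.0003,0.0001,0.022,0,0,-0.0047,0]
    - [0.0003,0.0001,0.022,0,0,-0.0047,0]
    - [0,0,0,0,0,0,0]
    - [0,0,0,0,0,0,0]

```text
time_s: 2.88
eef_pos: [0.4596, -0.1932, 0.0598]
eef_rot: [[-0.947, -0.32, -0.001], [-0.32, 0.947, 0.001], [0.001, 0.002, -1.0]]
wrist_force: [0.1, 0.5, 1.3]
gripper_width: 0.0856
```

```bash
python3 - <<'E'
from h import *
plan([.460,-.1953,.0235],np.radians(198.5),2)
snap('wrist','w2.png')
E
```

```text
start [ 0.4596 -0.1932  0.0598] yaw x -161.34
[[0.0001,-0.0011,0.0181,0.0008,-0.0004,0.0014,0],[0.0001,-0.001,0.0182,0.0008,-0.0004,0.0015,0]]
```

View pics/w2.png

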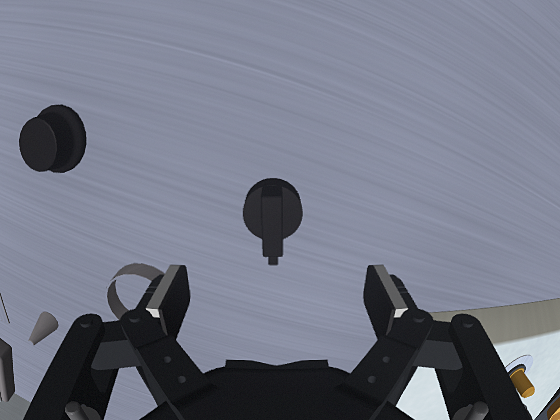

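Request:
apply_moves:
  series:
    - [0,-0.001,0.018,0,0,0,0]
    - [0,0,0.018,0,0,0,0]
    - [0,0,0,0,0,0,0]
  force: 50

```text
time_s: 3.18
eef_pos: [0.4601, -0.1949, 0.023]
eef_rot: [[-0.948, -0.319, -0.001], [-0.319, 0.948, 0.001], [0.001, 0.001, -1.0]]
wrist_force: [-1.2, 0.2, -1.6]
gripper_width: 0.0858
```

Request:
apply_moves:
  series:
    - [0,0,0,0,0,0,255]
    - [0,0,0,0,0,0,255]
    - [0,0,0,0,0,0,255]
    - [0,0,0,0,0,0,255]
    - [0,0,0,0,0,0,255]
    - [0,0,0,0,0,0,255]
    - [0,0,0,0,0,0,255]
    - [0,0,0,0,0,0,255]
  force: 50

```text
time_s: 3.85
eef_pos: [0.4606, -0.1957, 0.0241]
eef_rot: [[-0.948, -0.319, 0.0], [-0.319, 0.948, 0.0], [-0.0, 0.0, -1.0]]
wrist_force: [0.0, -0.4, -0.2]
gripper_width: -0.0
```

```bash
python3 - <<'E'
from h import *
print(telemetry.get_obs()['gripper_width'])
snap('wrist','w3.png');c=vision.get_calibration('wrist');print(proj('wrist',[.46,-.1953,.046],c))
snap('scene','s3.png')
E
```

```text
-3.1381782284873934e-05
[276.15067116 252.19396205]
```

View pics/w3.png

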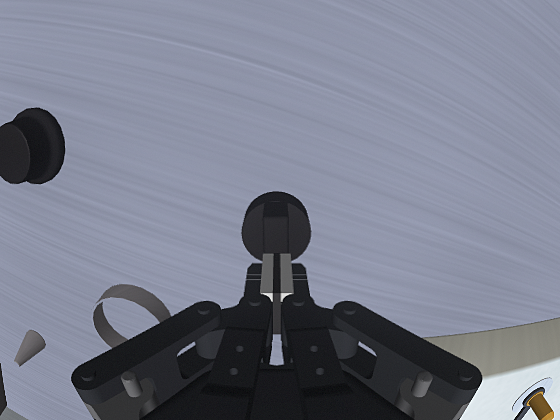

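View pics/s3.png

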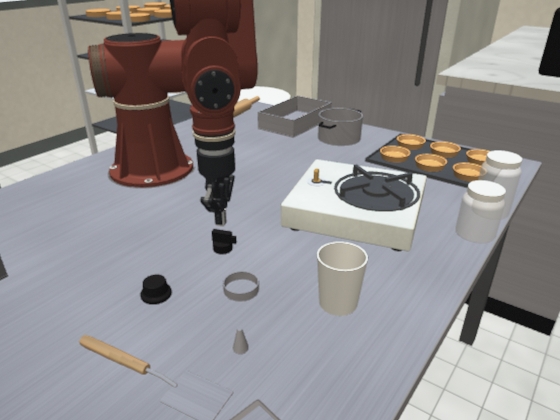

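```bash
python3 - <<'E'
from h import *
o=telemetry.get_obs();p=np.array(o['eef_pos']);print(p,o['time_s'])
c=vision.get_calibration('wrist');print(c['pose'])
R=np.array(o['eef_rot']); print('cam in tool',R.T@(np.array(c['pose'])[:3,3]-p))
c1=np.load('w1c.npy',allow_pickle=True).item();print(np.array(c1['pose'])[:3,3]-[.4618,-.1955,.1913])
for z in (0,.01,.02,.03,.04): print(z,'scene tcp',proj('scene',p+[0,0,z]),'wrist',proj('wrist',p+[0,0,z],c))
for q in ([.46,-.1953,0.046],[.46,-.1953,0.0]): print('scene knob',proj('scene',q),proj('wrist',q,c))
snap('top','t3.png')
print([(np.round(d['position'],4),d['conf']) for d in spotter.look_for('top','knob')][:3])
im=cv2.imread('pics/s3.png');a=cv2.resize(im[170:260,180:270],(540,540),interpolation=cv2.INTER_CUBIC)
cv2.imwrite('pics/c3.png',np.clip(a.astype(float)*1.8,0,255).astype(np.uint8))
E
```

```text
[ 0.46056199 -0.19563413  0.02394441] 3.95
[[-3.18817770e-01 -8.95505942e-01 -3.10522683e-01  3.80229557e-01]
 [ 9.47815973e-01 -3.01107440e-01 -1.04781629e-01 -2.22088623e-01]
 [ 3.31881288e-04 -3.27724605e-01  9.44773239e-01  2.04977220e-01]
 [ 0.00000000e+00  0.00000000e+00  0.00000000e+00  1.00000000e+00]]
cam in tool [ 0.08457653  0.0006065  -0.18103165]
[-0.08005163 -0.02814675  0.1802514 ]
0 scene tcp [222.30497515 238.69134706] wrist [275.32023791 236.05082177]
0.01 scene tcp [222.01779005 234.89669416] wrist [275.27902983 243.26533195]
0.02 scene tcp [221.72770198 231.06368356] wrist [275.23405708 251.19086853]
0.03 scene tcp [221.43466671 227.19173073] wrist [275.18484532 259.92702586]
0.04 scene tcp [221.13863908 223.28023915] wrist [275.13085439 269.5900993 ]
scene knob [221.5777826  230.12572873] [276.12320624 252.23680942]
scene knob [222.89254806 247.47436381] [276.13347481 220.60423867]
[(array([0.5324, 0.0823, 0.1087]), 0.49)]
```

View pics/c3.png

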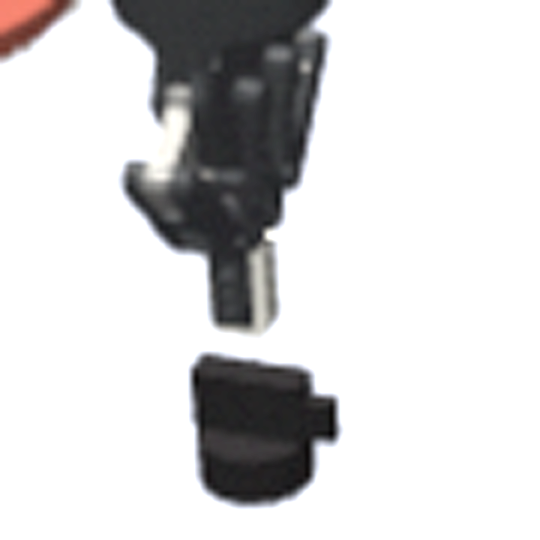

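```bash
python3 - <<'E'
from h import *
print(env.tcp_to_grasp)
c=vision.get_calibration('wrist')
ex=np.array([np.cos(.324),np.sin(.324),0]);ey=np.array([-ex[1],ex[0],0]);K=np.array([.46,-.1953,0])
for n,q in dict(hubl=K+ey*.022+[0,0,.02],hubr=K-ey*.022+[0,0,.02],hubback=K-ex*.022,hubbackTop=K-ex*.022+[0,0,.02],barrearL=K-ex*.022+ey*.007+[0,0,.046],barrearR=K-ex*.022-ey*.007+[0,0,.046],barbaseL=K-ex*.022+ey*.007+[0,0,.02]).items(): print(n,proj('wrist',q,c))
im=cv2.imread('pics/w3.png');a=cv2.resize(im[180:280,227:327],(600,600),interpolation=cv2.INTER_CUBIC)
cv2.imwrite('pics/c4.png',np.clip(a.astype(float)*2.2,0,255).astype(np.uint8))
E
```

```text
0.0187
hubl [311.23934661 232.67489103]
hubr [240.99485994 232.65133065]
hubback [276.13208599 189.6731448 ]
hubbackTop [276.1278207  199.34735284]
barrearL [289.45451582 215.13046394]
barrearR [262.78767158 215.12130771]
barbaseL [287.78959487 199.35279132]
```

View pics/c4.png

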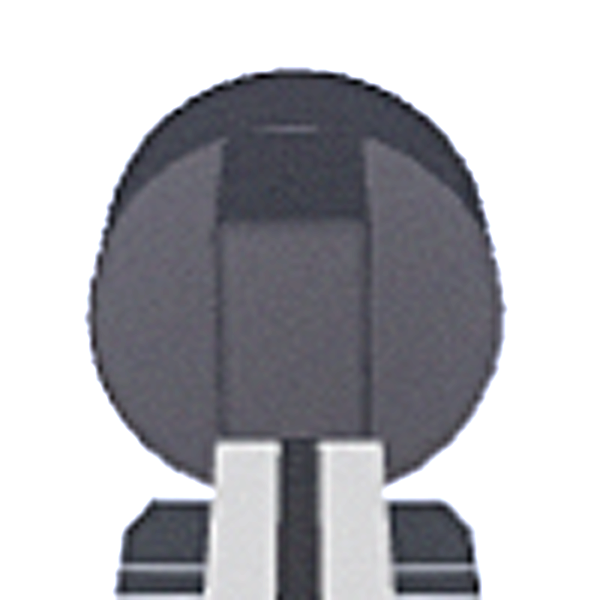

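View pics/t3.png

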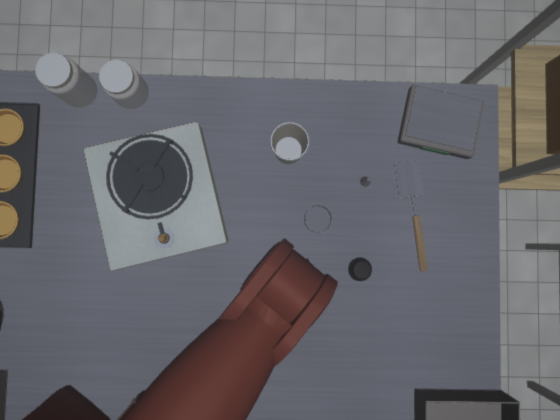

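```bash
python3 - <<'E'
from h import *
o=telemetry.get_obs();p=np.array(o['eef_pos']);R=np.array(o['eef_rot']);c=vision.get_calibration('wrist')
for d in (.024,.028,.030,.032,.034,.036,.038):
    print(d,'near',proj('wrist',p+R@[.011,0,-d],c).round(1),'near edges half-thick', *[proj('scene',p+R@np.array([s*.011,0,-d])).round(1) for s in(-1,1)])
E
```

```text
0.024 near [275.1 236.5] near edges half-thick [226.3 230.3] [217.  228.7]
0.028 near [275.1 239.7] near edges half-thick [226.2 228.8] [216.9 227.2]
0.03 near [275.1 241.4] near edges half-thick [226.1 228. ] [216.8 226.4]
0.032 near [275.1 243.1] near edges half-thick [226.  227.2] [216.7 225.6]
0.034 near [275.1 244.9] near edges half-thick [226.  226.4] [216.7 224.9]
0.036 near [275.  246.7] near edges half-thick [225.9 225.6] [216.6 224.1]
0.038 near [275.  248.5] near edges half-thick [225.9 224.8] [216.5 223.3]
```

Request:
apply_moves:
  series:
    - [0,0,0,0,0,0,0]
    - [0,0,0,0,0,0,0]
    - [0,0,0,0,0,0,0]
    - [0,0,0.004,0,0,0,0]
    - [0,0,0.014,0,0,0,0]
    - [0,0,0.014,0,0,0,0]
    - [0,0,0,0,0,0,0]
  force: 50

```text
time_s: 4.63
eef_pos: [0.459, -0.1944, -0.0108]
eef_rot: [[-0.948, -0.319, -0.003], [-0.319, 0.948, 0.002], [0.002, 0.003, -1.0]]
wrist_force: [0.5, -0.0, 0.1]
gripper_width: 0.0832
```

```bash
python3 - <<'E'
from h import *
print(telemetry.get_obs()['wrist_force'],telemetry.get_obs()['eef_pos'])
a=snap('wrist','w4.png');b=snap('scene','s4.png')
b=cv2.resize(b[150:270,165:285],(400,400),interpolation=cv2.INTER_CUBIC)
b=np.clip(b.astype(float)*1.8,0,255).astype(np.uint8)
a=cv2.resize(a[:,70:490],(400,400))
cv2.imwrite('pics/c5.png',np.hstack([a,b])[:,:,::-1])
E
```

```text
[ 0.4815403  -0.01814385  0.07693342] [ 0.45900092 -0.19440416 -0.01082359]
```

View pics/c5.png

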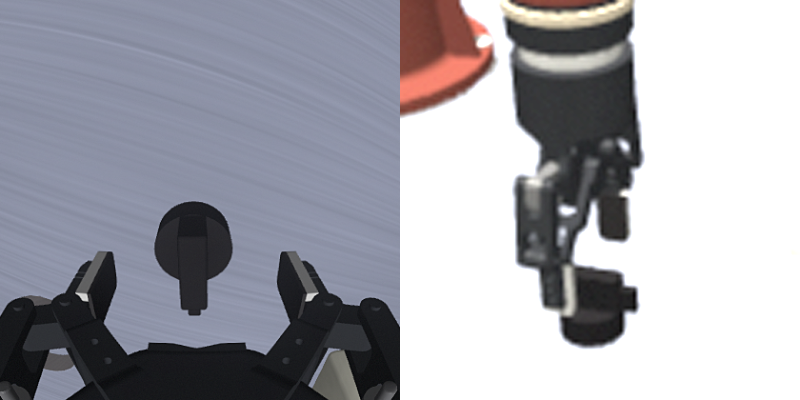

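Request:
apply_moves:
  series:
    - [0,0,0,0,0,0,255]
    - [0,0,0,0,0,0,255]
    - [0,0,0,0,0,0,255]
    - [0,0,0,0,0,0,255]
    - [0,0,0,0,0,0,255]
    - [0,0,0,0,0,0,255]
    - [0,0,0,0,0,0,255]
  force: 50

```text
time_s: 5.32
eef_pos: [0.4608, -0.1959, -0.0077]
eef_rot: [[-0.948, -0.319, 0.0], [-0.319, 0.948, -0.0], [-0.0, -0.001, -1.0]]
wrist_force: [-0.2, -0.1, 2.1]
gripper_width: 0.0126
```

```bash
python3 - <<'E'
from h import *
o=telemetry.get_obs();print(o['wrist_force'],o['eef_pos'],o['gripper_width'])
a=snap('wrist','w5.png');b=snap('scene','s5.png')
b=cv2.resize(b[180:270,180:270],(400,400),interpolation=cv2.INTER_CUBIC)
b=np.clip(b.astype(float)*1.8,0,255).astype(np.uint8)
a=cv2.resize(a[180:320,207:347],(400,400),interpolation=cv2.INTER_CUBIC)
a=np.clip(a.astype(float)*2,0,255).astype(np.uint8)
cv2.imwrite('pics/c6.png',np.hstack([a,b])[:,:,::-1])
E
```

```text
[-0.24486955 -0.0783992   2.12593142] [ 0.46084438 -0.19590028 -0.00766906] 0.012586223244577602
```

View pics/c6.png

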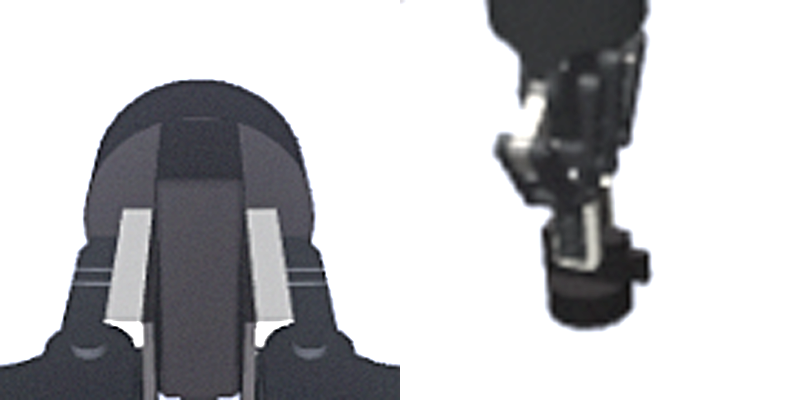

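Request:
apply_moves:
  series:
    - [0,0,-0.02,0,0,0,255]
    - [0,0,-0.04,0,0,0,255]
    - [0,0,-0.04,0,0,0,255]
    - [0,0,-0.04,0,0,0,255]
    - [0,0,-0.02,0,0,0,255]
    - [0,0,0,0,0,0,255]

```text
time_s: 5.92
eef_pos: [0.4627, -0.1973, 0.1574]
eef_rot: [[-0.948, -0.319, 0.006], [-0.319, 0.948, -0.005], [-0.004, -0.006, -1.0]]
wrist_force: [-0.4, 0.3, -0.5]
gripper_width: 0.0127
```

```bash
python3 - <<'E'
from h import *
plan([.53,-.0,.155],np.radians(198.5),7,255)
E
```

```text
start [ 0.4627 -0.1973  0.1574] yaw x -161.38
[[-0.0181,0.0236,0.0003,-0.0009,0.0006,0.0003,255],[-0.0181,0.0237,0.0003,-0.0009,0.0006,0.0003,255],[-0.0181,0.0236,0.0003,-0.0009,0.0006,0.0003,255],[-0.0181,0.0237,0.0003,-0.0009,0.0007,0.0003,255],[-0.0181,0.0236,0.0003,-0.0009,0.0006,0.0003,255],[-0.018,0.0237,0.0003,-0.0009,0.0006,0.0003,255],[-0.0181,0.0237,0.0003,-0.0009,0.0006,0.0004,255]]
```

Request:
apply_moves:
  series:
    - [-0.018,0.0235,0,0,0,0,255]
    - [-0.018,0.0235,0,0,0,0,255]
    - [-0.018,0.0235,0,0,0,0,255]
    - [-0.018,0.0235,0,0,0,0,255]
    - [-0.018,0.0235,0,0,0,0,255]
    - [-0.018,0.0235,0,0,0,0,255]
    - [-0.018,0.0235,0,0,0,0,255]
    - [0,0,0,0,0,0,255]
    - [0,0,0,0,0,0,255]
    - [0,0,0,0,0,0,255]

```text
time_s: 6.75
eef_pos: [0.527, 0.0003, 0.151]
eef_rot: [[-0.948, -0.32, -0.001], [-0.32, 0.948, 0.0], [0.001, 0.001, -1.0]]
wrist_force: [-0.9, -0.6, -1.7]
gripper_width: 0.0123
```

```bash
python3 - <<'E'
from h import *
np.set_printoptions(precision=4,suppress=True)
o=telemetry.get_obs();print(o['wrist_force'],o['eef_pos'],o['gripper_width'],o['dq'])
c=vision.get_calibration('wrist');np.save('w6c.npy',c,allow_pickle=True);np.save('w6o.npy',o,allow_pickle=True)
a=snap('wrist','w6.png')
print([(np.round(d['position'],4),d['conf']) for d in spotter.look_for('wrist','spindle_tip')][:3])
print([(np.round(d['position'],4),d['conf']) for d in spotter.look_for('wrist','knob')][:3])
print(proj('wrist',[.53,.083,.109],c))
E
```

```text
[-0.8755 -0.5662 -1.7164] [0.527  0.0003 0.151 ] 0.0123349159316108 [-0.0209 -0.0077  0.0017  0.0033  0.0032  0.0007]
[(array([0.5253, 0.083 , 0.1067]), 0.78)]
[(array([ 0.5165, -0.0017,  0.1955]), 0.93), (array([ 0.5878, -0.2815,  0.0123]), 0.27)]
[373.246  246.1528]
```

View pics/w6.png

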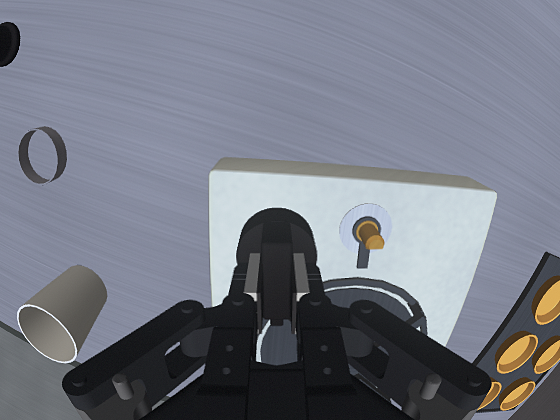

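```bash
python3 - <<'E'
from h import *
im=cv2.imread('pics/w6.png')
a=cv2.resize(im[195:275,330:410],(560,560),interpolation=cv2.INTER_CUBIC)
cv2.imwrite('pics/c7.png',a)
E
```

```text
(no output)
```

View pics/c7.png

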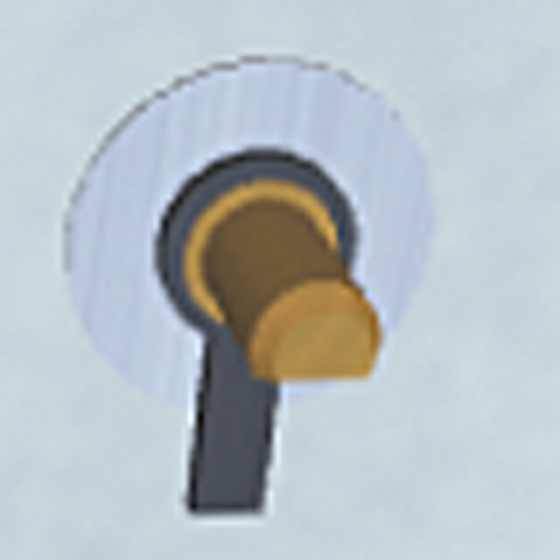

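```bash
cat > fit6.py <<'E'
from h import *
np.set_printoptions(precision=4,suppress=True)
c=np.load('w6c.npy',allow_pickle=True).item()
def f(u,v,z): return at('wrist',(u+.5)/7-.5+330,(v+.5)/7-.5+195,z,c)
ang=lambda d: np.degrees(np.arctan2(d[1],d[0]))
for z in (.076,.078):
    L0,L1,R0,R1=[f(*p,z) for p in[(207,340),(188,512),(278,385),(262,512)]]
    print(z,'pointer yaw',ang(L1-L0),ang(R1-R0),'width',np.linalg.norm(L1-R1),'tip',(L1+R1)/2)
    P=np.array([f(*p,z) for p in [(65,235),(95,145),(170,75),(265,56),(350,78),(410,135),(435,215),(420,290)]])
    A=np.c_[2*P[:,:2],np.ones(8)];s=np.linalg.lstsq(A,(P[:,:2]**2).sum(1),rcond=None)[0]
    r=np.sqrt(s[2]+s[0]**2+s[1]**2);print('disc',s[:2],r, np.abs(np.hypot(*(P[:,:2]-s[:2]).T)-r).max())
    t=(L1+R1)/2; print(' tip->disc',ang(t[:2]-s[:2]),np.linalg.norm(t[:2]-s[:2]))
    P=np.array([f(*p,z) for p in [(157,240),(180,185),(225,155),(265,148),(310,160),(345,195),(357,240)]])
    A=np.c_[2*P[:,:2],np.ones(7)];s=np.linalg.lstsq(A,(P[:,:2]**2).sum(1),rcond=None)[0]
    r=np.sqrt(s[2]+s[0]**2+s[1]**2);print('ring',s[:2],r)
# spindle top : body circle at taper start z=.105 r=8
P=np.array([f(*p,.105) for p in [(252,345),(268,310),(300,285),(330,278),(362,292),(380,325)]])
A=np.c_[2*P[:,:2],np.ones(6)];s=np.linalg.lstsq(A,(P[:,:2]**2).sum(1),rcond=None)[0]
print('top',s[:2],np.sqrt(s[2]+s[0]**2+s[1]**2))
a,b=f(252,380,.105),f(372,376,.105);print('flat edge',a,b,ang(b-a)-90)
L,R=f(210,172,.075),0
l,r=[at('wrist',u,v,.075,c) for u,v in [(218,171.5),(490,193)]];print('hob edge',ang(r-l)-90)
E
python3 fit6.py
```

```text
0.076 pointer yaw 19.087045229015157 19.169445619457445 width 0.010382906646815526 tip [0.5662 0.0983 0.076 ]
disc [0.529  0.0847] 0.024777436166736014 0.0007356567637638728
 tip->disc 20.19976745630818 0.039579269208088595
ring [0.5295 0.0856] 0.01335298014707648
0.078 pointer yaw 19.08704522901507 19.16944561945734 width 0.010301840159768604 tip [0.5653 0.0974 0.078 ]
disc [0.5284 0.0838] 0.0245839816961965 0.0007299129858809594
 tip->disc 20.199767456308827 0.03927024665556775
ring [0.5288 0.0847] 0.013248724255249603
top [0.5287 0.0851] 0.007733488314399891
flat edge [0.5356 0.0798 0.105 ] [0.5309 0.0937 0.105 ] 18.827313111442123
hob edge 14.763874098749099
```

```bash
python3 - <<'E'
from h import *
im=cv2.imread('pics/w6.png')
c=np.load('w6c.npy',allow_pickle=True).item();o=np.load('w6o.npy',allow_pickle=True).item()
p=np.array(o['eef_pos']);R=np.array(o['eef_rot'])
a=cv2.resize(im[200:290,232:322],(720,720),interpolation=cv2.INTER_CUBIC)[:590]
a=np.clip(a.astype(float)*1.8,0,255).astype(np.uint8)
def kp(off,z0,q): # knob frame: x=-toolx, y=tooly.. underside at tool z=-z0 
    x,y,z=q; return p+R@np.array([off[0]-x, off[1]+y, -z0-z])
off=R.T@np.array([-.0008,.0006,0])
print(off)
th=np.linspace(0,2*np.pi,120)
def draw(pts,col):
    P=np.array([proj('wrist',kp(off[:2],.0077,q),c) for q in pts]); P=((P-[232,200]+.5)*8-.5)
    cv2.polylines(a,[P.astype(np.int32)],False,col,1)
draw([(.022*np.cos(t),.022*np.sin(t),0) for t in th],(0,255,0))
draw([(.022*np.cos(t),.022*np.sin(t),.02) for t in th],(0,255,255))
draw([(-.022,-.007,.046),(.022,-.007,.046),(.022,.007,.046),(-.022,.007,.046),(-.022,-.007,.046)],(0,0,255))
cv2.imwrite('pics/c8.png',a)
E
```

```text
[5.66175227e-04 8.24284015e-04 1.21489469e-06]
```

View pics/c8.png

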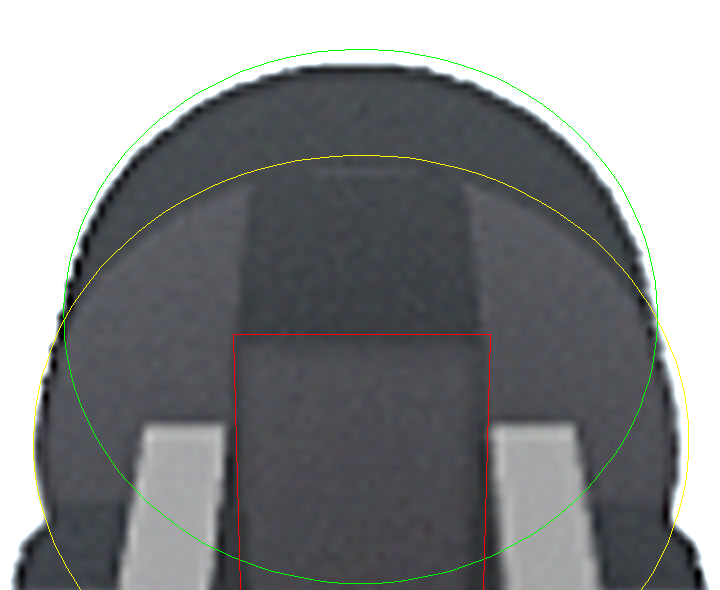

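```bash
python3 - <<'E'
from h import *
from scipy.optimize import least_squares
c=np.load('w6c.npy',allow_pickle=True).item();o=np.load('w6o.npy',allow_pickle=True).item()
p=np.array(o['eef_pos']);R=np.array(o['eef_rot'])
th=np.linspace(0,2*np.pi,181)
def px(v,q):
    x,y,z=q; P=proj('wrist',p+R@np.array([v[0]-x,v[1]+y,-v[2]-z]),c); return (P-[232,200]+.5)*8-.5
def res(v):
    C=np.array([px(v,(.022*np.cos(t),.022*np.sin(t),.02)) for t in th]);B=np.array([px(v,(.022*np.cos(t),.022*np.sin(t),0)) for t in th])
    r0,r1=px(v,(-.022,-.007,.046)),px(v,(-.022,.007,.046))
    return np.array([C[:,0].min()-38,C[:,0].max()-678,B[:,1].min()-65,C[:,1].min()-172,r0[1]-340,r1[1]-340,r0[0]-236,r1[0]-488])
s=least_squares(res,[.0006,.0008,.0077]);print(s.x,s.fun.round(1))
E
```

```text
[-0.00202407  0.00074842  0.00345663] [ 3.3  0.6 -1.9 -4.4  2.7  2.6 -0.1 -3.1]
```

```bash
python3 - <<'E'
from h import *
plan([.5273,.0837,.145],np.radians(199.1),4,255)
E
```

```text
start [ 5.272e-01 -5.000e-04  1.517e-01] yaw x -161.46
[[-0.0067,0.0199,0.0017,0.0,-0.0001,-0.0024,255],[-0.0068,0.02,0.0016,0.0001,-0.0001,-0.0025,255],[-0.0068,0.0199,0.0017,0.0,-0.0001,-0.0024,255],[-0.0069,0.0199,0.0017,0.0001,-0.0001,-0.0024,255]]
```

Request:
apply_moves:
  series:
    - [-0.0067,0.02,0.0017,0,0,-0.0024,255]
    - [-0.0068,0.02,0.0017,0,0,-0.0024,255]
    - [-0.0068,0.02,0.0017,0,0,-0.0024,255]
    - [-0.0069,0.0199,0.0017,0,0,-0.0024,255]
    - [0,0,0,0,0,0,255]
    - [0,0,0,0,0,0,255]
    - [0,0,0,0,0,0,255]
    - [0,0,0,0,0,0,255]

```text
time_s: 7.57
eef_pos: [0.5276, 0.0837, 0.1453]
eef_rot: [[-0.945, -0.327, 0.0], [-0.327, 0.945, -0.0], [-0.0, -0.0, -1.0]]
wrist_force: [1.0, -0.4, -0.7]
gripper_width: 0.0126
```

```bash
python3 - <<'E'
from h import *
o=telemetry.get_obs();print(o['wrist_force'],o['eef_pos'],o['gripper_width'],np.abs(o['dq']).max(),o['time_s'])
c=vision.get_calibration('wrist');np.save('w7c.npy',c,allow_pickle=True);np.save('w7o.npy',o,allow_pickle=True)
a=snap('wrist','w7.png');b=snap('scene','s7.png')
b=cv2.resize(b[110:200,270:360],(400,400),interpolation=cv2.INTER_CUBIC)
a=cv2.resize(a[160:300,207:347],(400,400),interpolation=cv2.INTER_CUBIC)
a=np.clip(a.astype(float)*1.5,0,255).astype(np.uint8)
cv2.imwrite('pics/c9.png',np.hstack([a,b])[:,:,::-1])
E
```

```text
[ 0.97614097 -0.39047405 -0.73479801] [0.52759598 0.08372764 0.14528344] 0.012562270820948782 0.0017805401635764587 7.5667
```

View pics/c9.png

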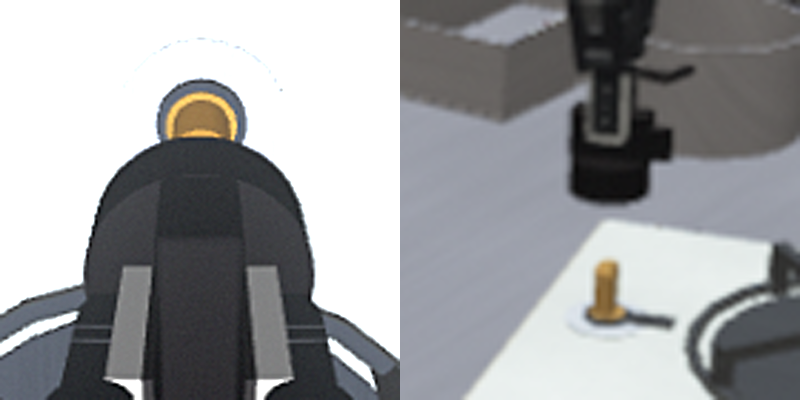

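```bash
python3 - <<'E'
from h import *
im=cv2.imread('pics/s7.png')
b=cv2.resize(im[135:190,295:340],(540,660),interpolation=cv2.INTER_CUBIC)[:600]
b=np.clip(b.astype(float)*1.6,0,255).astype(np.uint8)
cv2.imwrite('pics/c10.png',b)
for z in (.075,.090,.109,.150,.155,.17): print(z,proj('scene',[.529,.085,z]))
print(proj('scene',[.530,.085,.15]),proj('scene',[.529,.086,.15]))
c=np.load('w7c.npy',allow_pickle=True).item();o=np.load('w7o.npy',allow_pickle=True).item()
R=np.array(o['eef_rot']);p=np.array(o['eef_pos'])
f=lambda u,v,z: (R.T@(at('wrist',(u+.5)/2.857-.5+207,(v+.5)/2.857-.5+160,z,c)-p)).round(4)
print('ring',f(201.5,120,.076),'brass',f(202,118,.095),'bar rear',f(201.5,237,.145+.0055+.046),'hub',f(199.5,270,.17))
E
```

```text
0.075 [316.30767693 180.56987259]
0.09 [316.55430218 175.13716598]
0.109 [316.87146792 168.15058043]
0.15 [317.57468118 152.66006858]
0.155 [317.66224934 150.73110094]
0.17 [317.92738185 144.89071317]
[317.92724489 152.75305952] [317.79142182 152.52983768]
ring [-0.0015  0.0014  0.0693] brass [0.0056 0.0014 0.0503] bar rear [ 0.0207  0.001  -0.0512] hub [ 0.0007  0.0007 -0.0247]
```

View pics/c10.png

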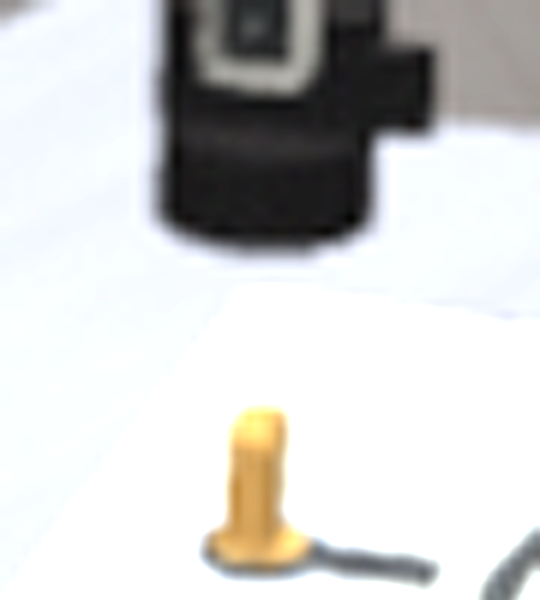

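Request:
apply_moves:
  series:
    - [-0.001,0.0005,0.01,0,0,0,255]
    - [0,0,0.01,0,0,0,255]
    - [0,0,0.01,0,0,0,255]
    - [0,0,0,0,0,0,255]
    - [0,0,0,0,0,0,255]
    - [0,0,0,0,0,0,255]

```text
time_s: 8.17
eef_pos: [0.5281, 0.0857, 0.1151]
eef_rot: [[-0.945, -0.328, -0.0], [-0.328, 0.945, 0.0], [0.0, 0.0, -1.0]]
wrist_force: [-0.2, -0.8, -0.8]
gripper_width: 0.0124
```

```bash
python3 - <<'E'
from h import *
o=telemetry.get_obs();print(o['wrist_force'],o['eef_pos'],o['time_s'])
im=snap('scene','s8.png')
b=cv2.resize(im[140:190,295:340],(540,600),interpolation=cv2.INTER_CUBIC)[:,:,::-1]
cv2.imwrite('pics/c11.png',b)
g=cv2.cvtColor(im,cv2.COLOR_RGB2GRAY)
for r in range(148,185): print(r,g[r,300:334])
E
```

```text
[-0.18097058 -0.75940749 -0.80050859] [0.52810876 0.08570114 0.11512521] 8.1667
148 [157 159 159 159 160 160 159 158 117  19  17  48  77  66  30  40  41  32
  28  83 112  81  31  35  33  31  41 120 160 160 160 159 160 159]
149 [159 159 160 160 159 157 158 156 117  19  18  48  71  56  31  38  39  29
  27  83 111  78  14  18  18  14  31 103 144 148 150 154 161 160]
150 [159 159 159 158 156 157 156 150 106  17  16  49  69  55  28  34  32  27
  28  85 107  74  17  19  20  19  23  60  94 106 103 134 160 160]
151 [158 158 157 156 156 156 157 140  87  21  19  48  73  71  55  48  42  35
  41  88 106  70  15  19  17  15  21  30  33  32  26 115 160 160]
152 [157 156 156 156 156 157 158 141  90  17  18  39  75  97  96  91  86  81
  82  99  97  53  18  18  19  20  17  17  20  17  26 117 160 160]
153 [156 157 157 157 158 158 158 143  91  19  17  20  54  83  94  95  98 101
 100 100  76  28  18  16  19  18  19  17  18  17  37 120 160 161]
154 [157 157 158 159 159 158 159 144  92  18  19  18  17  18  29  36  45  54
  55  54  40  19  18  18  18  18  16  18  18  16  37 120 161 161]
155 [158 158 158 15
[... 3570 characters left out ...]
31 231 232 232 231 228 226 226 220 166 101 120 121 117 112 114
 142 157 124  95 138 164 163 180 202 206 207 212 220 224 228 232]
181 [232 232 231 232 231 232 230 227 226 227 218 165  93 103 123 116 112 120
 129 120  94  75  76  76  78  80  95 109 108 124 154 177 215 232]
182 [233 232 232 232 232 232 231 223 219 225 226 209 158 109  88  83  80  81
  84  95 116 129 118  93  84  78  70  74  74  76  76 131 207 232]
183 [232 232 232 232 232 233 232 222 209 217 222 225 217 186 165 159 155 155
 161 176 196 207 197 178 170 166 162 148 133 121 105 168 224 232]
184 [233 233 233 232 233 232 233 233 224 211 212 214 217 220 222 225 225 226
 226 227 225 220 221 227 231 232 232 225 215 203 190 216 232 233]
```

View pics/c11.png

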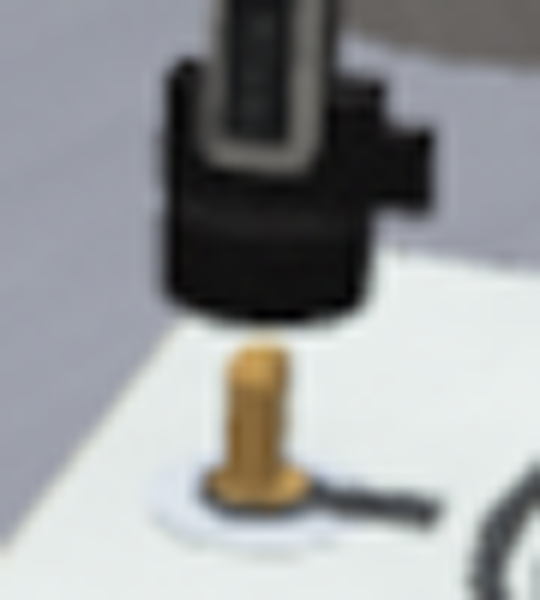

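```bash
python3 - <<'E'
from h import *
o=telemetry.get_obs();print(o['eef_pos'],np.abs(o['dq']).max(),o['time_s'])
c=vision.get_calibration('wrist')
a=snap('wrist','w8.png')
o2=telemetry.get_obs();print(o2['eef_pos'],o2['time_s'])
R=np.array(o['eef_rot']);p=np.array(o['eef_pos'])
a=cv2.resize(a[180:280,227:327],(600,600),interpolation=cv2.INTER_CUBIC)
a=np.clip(a.astype(float)*1.1,0,255).astype(np.uint8)
cv2.imwrite('pics/c12.png',a[:,:,::-1])
for x in (-.0005,.0005,.0015): print(x,*[(proj('wrist',p+R@np.array([-.001+.0,x,z]),c)-[227,180]+.5)*6-.5 for z in (.115-.076,)])
E
```

```text
[0.52837647 0.08567626 0.11549898] 0.00831028207160781 8.2167
[0.52852777 0.0856655  0.11569056] 8.2667
-0.0005 [289.0614192  209.97304157]
0.0005 [297.32840735 209.96922509]
0.0015 [305.59542718 209.96454198]
```

View pics/c12.png

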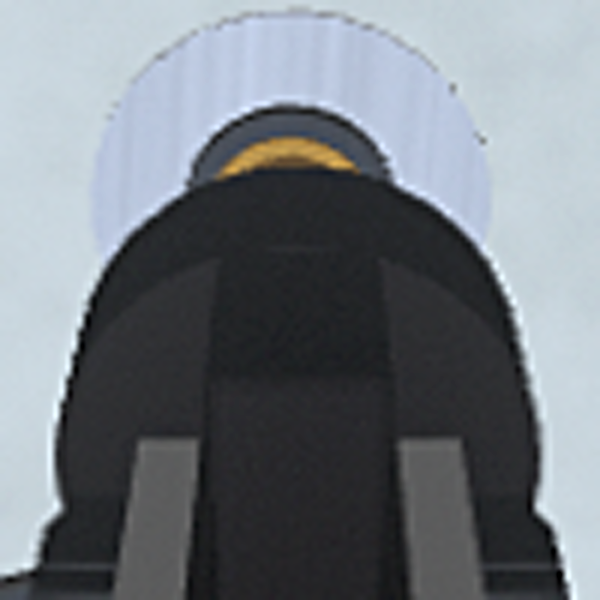

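Request:
apply_moves:
  series:
    - [-0.0004,-0.0008,0,0,0,0,255]
    - [0,0,0.005,0,0,0,255]
    - [0,0,0.004,0,0,0,255]
    - [0,0,0,0,0,0,255]
    - [0,0,0,0,0,0,255]
    - [0,0,0,0,0,0,255]
    - [0,0,0,0,0,0,255]

```text
time_s: 8.85
eef_pos: [0.529, 0.085, 0.1063]
eef_rot: [[-0.945, -0.328, 0.0], [-0.328, 0.945, 0.0], [-0.0, 0.0, -1.0]]
wrist_force: [0.4, 0.4, 0.6]
gripper_width: 0.0129
```

```bash
python3 - <<'E'
from h import *
o=telemetry.get_obs();print(o['eef_pos'],np.abs(o['dq']).max(),o['time_s'],o['wrist_force'])
a=snap('wrist','w9.png');b=snap('scene','s9.png')
a=cv2.resize(a[180:280,227:327],(400,400),interpolation=cv2.INTER_CUBIC)
b=cv2.resize(b[140:190,295:345],(400,400),interpolation=cv2.INTER_CUBIC)
cv2.imwrite('pics/c13.png',np.hstack([a,b])[:,:,::-1])
g=cv2.cvtColor(cv2.imread('pics/s9.png'),cv2.COLOR_BGR2GRAY)
for r in list(range(162,180)): print(r,g[r,305:328])
E
```

```text
[0.52895099 0.08503708 0.1063265 ] 0.0015575219419054302 8.85 [0.37073406 0.42247453 0.6110658 ]
162 [160 161 144  91  20  22  25  28  29  29  31  31  33  31  30  31  30  31
  28  25  53 183 234]
163 [162 162 146  92  16  15  18  18  23  23  25  26  26  26  26  26  23  22
  20  16  53 184 235]
164 [163 163 147  93  14  16  17  16  18  18  19  19  18  18  18  18  17  17
  15  16  53 184 235]
165 [163 162 146  93  14  17  19  20  19  19  19  19  18  17  17  16  16  18
  18  15  70 189 235]
166 [162 161 146  94  17  18  17  18  19  18  20  17  17  18  17  16  19  18
  17  15  94 197 235]
167 [162 163 154 106  17  17  16  17  16  17  18  16  19  18  17  17  18  16
  15  17  95 198 235]
168 [163 164 166 148  91  35  18  16  17  18  19  18  18  18  18  19  19  16
  17  59 145 217 235]
169 [164 163 179 200 187 145  94  37  20  19  19  17  18  18  16  17  17  61
  84 145 217 235 235]
170 [163 174 206 228 232 223 188 160 128  81  71  57  49  50  71 104 141 172
 185 217 235 235 235]
171 [169 201 228 233 232 232 232 232 198 127 114 105  98  94 151 198 225 234
 234 235 234 234 234]
172 [192 223 232 233 233 233 233 232 200 126 117 121 114 122 200 235 235 235
 235 235 235 235 235]
173 [219 231 232 233 233 233 233 233 201 124 108 107  98 131 208 235 235 234
 234 235 235 235 235]
174 [230 232 232 232 233 232 232 232 197 116 108 106  96 130 207 234 234 234
 234 234 234 234 234]
175 [231 231 232 232 232 231 231 231 190 103 108 107  96 129 205 232 232 232
 232 233 233 233 233]
176 [231 231 231 230 231 231 231 231 188 103 108 107  96 140 211 232 231 231
 232 232 233 233 234]
177 [230 231 231 230 230 229 228 228 185 104 109 106  96 145 212 229 230 230
 232 233 233 234 234]
178 [231 231 231 229 228 226 217 203 161 105 108 106  95 125 182 213 222 227
 229 231 233 233 233]
179 [231 231 229 225 224 224 191 132 117 105 109 106  99 127 160 164 180 207
 217 219 226 232 232]
```

View pics/c13.png

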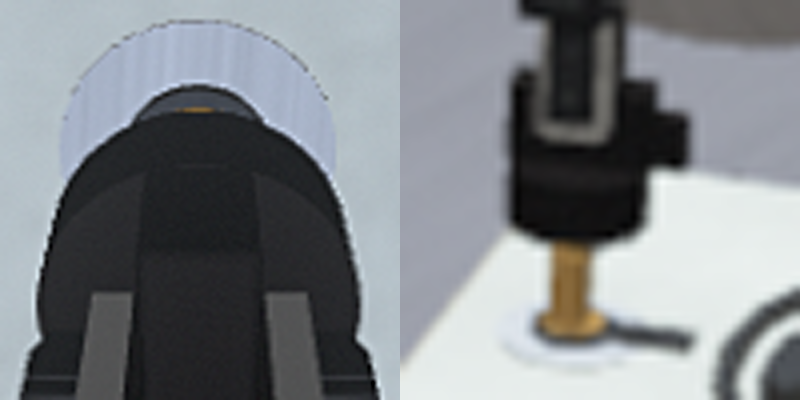

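Request:
apply_moves:
  series:
    - [0,0,0.0015,0,0,0,255]
    - [0,0,0.0015,0,0,0,255]
    - [0,0,0.0015,0,0,0,255]
    - [0,0,0.0015,0,0,0,255]
    - [0,0,0,0,0,0,255]

```text
time_s: 9.37
eef_pos: [0.5286, 0.0851, 0.0997]
eef_rot: [[-0.945, -0.328, -0.001], [-0.328, 0.945, 0.0], [0.0, 0.0, -1.0]]
wrist_force: [-0.1, -0.1, -0.6]
gripper_width: 0.0129
```

Request:
apply_moves:
  series:
    - [0,0,0.001,0,0,0,255]
    - [0,0,0.001,0,0,0,255]
    - [0,0,0.001,0,0,0,255]
    - [0,0,0,0,0,0,255]

```text
time_s: 9.7
eef_pos: [0.5288, 0.085, 0.097]
eef_rot: [[-0.945, -0.328, -0.0], [-0.328, 0.945, 0.0], [0.0, 0.0, -1.0]]
wrist_force: [0.0, -0.2, -1.3]
gripper_width: 0.0129
```

Request:
apply_moves:
  series:
    - [0,0,0.001,0,0,0,255]
    - [0,0,0.001,0,0,0,255]
    - [0,0,0.001,0,0,0,255]
    - [0,0,0.001,0,0,0,255]
    - [0,0,0,0,0,0,255]

```text
time_s: 10.12
eef_pos: [0.5287, 0.085, 0.093]
eef_rot: [[-0.945, -0.328, -0.0], [-0.328, 0.945, 0.0], [0.0, 0.0, -1.0]]
wrist_force: [-0.2, 0.4, -0.8]
gripper_width: 0.0125
```

Request:
apply_moves:
  series:
    - [0,0,0.001,0,0,0,255]
    - [0,0,0.001,0,0,0,255]
    - [0,0,0.001,0,0,0,255]
    - [0,0,0.001,0,0,0,255]
    - [0,0,0,0,0,0,255]

```text
time_s: 10.53
eef_pos: [0.5287, 0.085, 0.0889]
eef_rot: [[-0.945, -0.328, -0.0], [-0.328, 0.945, 0.0], [0.0, 0.0, -1.0]]
wrist_force: [0.2, -0.7, -0.8]
gripper_width: 0.0126
```

```bash
python3 - <<'E'
from h import *
o=telemetry.get_obs();print(o['eef_pos'],np.abs(o['dq']).max(),o['time_s'],o['wrist_force'],o['torque'])
a=snap('wrist','w10.png');b=snap('scene','s10.png')
a=cv2.resize(a[180:280,227:327],(400,400),interpolation=cv2.INTER_CUBIC)
b=cv2.resize(b[140:190,295:345],(400,400),interpolation=cv2.INTER_CUBIC)
cv2.imwrite('pics/c14.png',np.hstack([a,b])[:,:,::-1])
E
```

```text
[0.52873659 0.08503172 0.08893368] 0.0036459245236732957 10.5333 [ 0.16102851 -0.68148164 -0.84735011] [ 0.00719315 -0.03996485 -0.01261052]
```

View pics/c14.png

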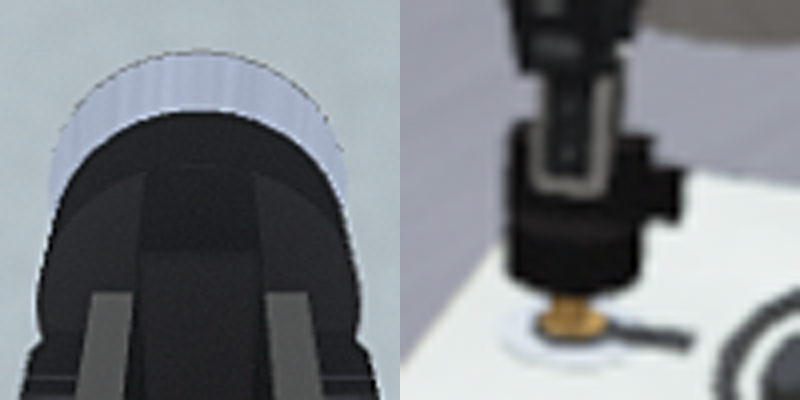

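Request:
apply_moves:
  series:
    - [0,0,0.001,0,0,0,255]
    - [0,0,0.001,0,0,0,255]
    - [0,0,0.001,0,0,0,255]
    - [0,0,0.001,0,0,0,255]
    - [0,0,0,0,0,0,255]

```text
time_s: 11.05
eef_pos: [0.5287, 0.0851, 0.0849]
eef_rot: [[-0.945, -0.328, -0.0], [-0.328, 0.945, 0.0], [0.0, 0.0, -1.0]]
wrist_force: [-0.3, -0.6, -0.7]
gripper_width: 0.0124
```

Request:
apply_moves:
  series:
    - [0,0,0.001,0,0,0,255]
    - [0,0,0.001,0,0,0,255]
    - [0,0,0.001,0,0,0,255]
    - [0,0,0,0,0,0,255]

```text
time_s: 11.38
eef_pos: [0.529, 0.085, 0.0824]
eef_rot: [[-0.945, -0.328, 0.0], [-0.328, 0.945, 0.0], [-0.0, -0.0, -1.0]]
wrist_force: [0.0, -0.7, 2.5]
gripper_width: 0.0124
```

Request:
apply_moves:
  series:
    - [0,0,0.001,0,0,0,255]
    - [0,0,0.001,0,0,0,255]
    - [0,0,0.001,0,0,0,255]
    - [0,0,0,0,0,0,255]

```text
time_s: 11.72
eef_pos: [0.529, 0.085, 0.0792]
eef_rot: [[-0.945, -0.328, 0.0], [-0.328, 0.945, 0.0], [-0.0, -0.0, -1.0]]
wrist_force: [-1.1, -0.0, 5.3]
gripper_width: 0.0127
```

Request:
apply_moves:
  series:
    - [0,0,0,0,0,0,255]
    - [0,0,0.001,0,0,0,255]
    - [0,0,0.001,0,0,0,255]
    - [0,0,0.001,0,0,0,255]
    - [0,0,0,0,0,0,255]
  force: 80

```text
time_s: 12.13
eef_pos: [0.529, 0.085, 0.0764]
eef_rot: [[-0.945, -0.328, 0.0], [-0.328, 0.945, 0.0], [-0.0, -0.0, -1.0]]
wrist_force: [-1.1, -0.6, 6.4]
gripper_width: 0.0117
```

Request:
apply_moves:
  series:
    - [0,0,0.001,0,0,0,255]
    - [0,0,0.0005,0,0,0,255]
    - [0,0,0,0,0,0,255]

```text
time_s: 12.38
eef_pos: [0.5291, 0.085, 0.0753]
eef_rot: [[-0.945, -0.328, 0.001], [-0.328, 0.945, 0.0], [-0.001, -0.0, -1.0]]
wrist_force: [-2.4, -0.2, 7.9]
gripper_width: 0.0116
```

Request:
apply_moves:
  series:
    - [0,0,0.001,0,0,0,255]
    - [0,0,0,0,0,0,255]
    - [0,0,0,0,0,0,255]

```text
time_s: 12.63
eef_pos: [0.5293, 0.085, 0.0752]
eef_rot: [[-0.945, -0.328, 0.001], [-0.328, 0.945, -0.0], [-0.001, -0.001, -1.0]]
wrist_force: [-5.8, -0.1, 14.7]
gripper_width: 0.0117
```

Request:
apply_moves:
  series:
    - [0,0,0.001,0,0,0,255]
    - [0,0,0,0,0,0,255]
    - [0,0,0,0,0,0,255]

```text
time_s: 12.88
eef_pos: [0.5295, 0.085, 0.0751]
eef_rot: [[-0.944, -0.329, 0.002], [-0.329, 0.944, -0.0], [-0.002, -0.001, -1.0]]
wrist_force: [-8.0, 0.5, 19.9]
gripper_width: 0.0121
```

```bash
python3 - <<'E'
from h import *
o=telemetry.get_obs();print(o['eef_pos'],np.abs(o['dq']).max(),o['time_s'],o['wrist_force'],o['torque'])
a=snap('wrist','w11.png');b=snap('scene','s11.png')
a=cv2.resize(a[180:280,227:327],(400,400),interpolation=cv2.INTER_CUBIC)
b=cv2.resize(b[140:190,295:345],(400,400),interpolation=cv2.INTER_CUBIC)
cv2.imwrite('pics/c15.png',np.hstack([a,b])[:,:,::-1])
E
```

```text
[0.52948397 0.08501641 0.07506211] 0.0009700598523399778 12.8833 [-7.96250848  0.54674379 19.94141252] [ 0.02580719  1.71210634 -0.05725301]
```

View pics/c15.png

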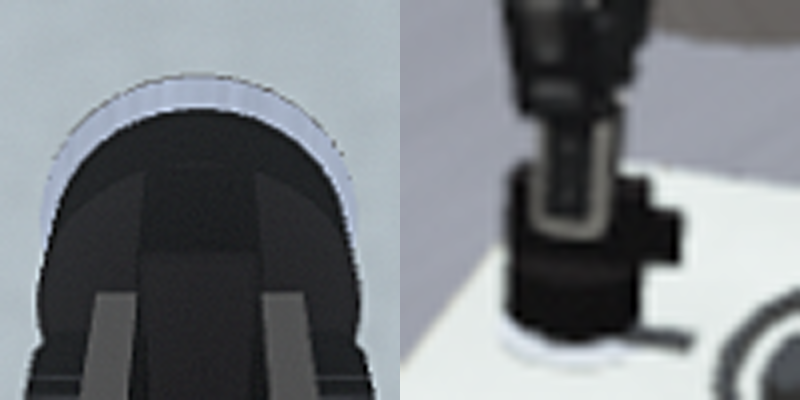

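```bash
python3 - <<'E'
from h import *
o=telemetry.get_obs();print(o['eef_pos'],o['time_s'],o['wrist_force'],o['gripper_width'])
print(env.hand_in())
E
```

```text
[0.52951436 0.0850144  0.0750935 ] 12.9833 [-7.59288559  0.59609175 21.63518683] 0.011688383298344757
the job is handed in; nothing more can be done
None
```

I fitted the bar-grip knob on the valve spindle, pushed it home and pressed it down to the stop. I handed the job in at 13.0 s, with the fingers still gripping at 80 N and pushing down at about 20 N.

**Fit:** I turned the knob to about 19°, matching the spindle's flat and pointer in the wrist image. It slid on with no measurable force. Resistance began at TCP z ≈ 0.083, where the fully-home position was expected.

**Press:** The force then rose from about 4 N to 8 N over about 8 mm. After that it climbed to about 20 N with no further travel, so the spindle is at its stop. The last images show the knob seated low over the disc, in line with the pointer.

**Disagreements and slips along the way:**
- **Failed first grasp:** The first close shut on nothing, because the fingertips were really about 36 mm higher than the reported TCP. I opened, went lower and gripped the bar. After that I worked from the cameras and the force readings.
- **Camera disagreement:** The wrist and scene cameras differed by about 2 mm on the spindle's position. I settled it with close-up views just before fitting.
- **Side force:** About 8 N sideways remained at the wrist in the final hold, well under the limit.

I did not touch the other things on the worktop. I took no last picture of the whole worktop to confirm that.

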